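Close up the finished terminal box

TASK

One of the two open steel boxes already has its power supply inside; the other has only a bare piece of rail and is not finished. Take the tool that lies across the finished box, set it down in the tool tray without dropping it, then push that box's door fully shut without slamming it. Leave the unfinished box with its open door and the tool across it as they are, along with the boxes' contents and everything else on the bench.

Things in the scene. Friction and masses are not known exactly. Their poses are not given: they have to be found in the camera images.
- box_a: terminal box of bare steel lying on its back, 150 x 150 x 80 mm high, walls and floor 5 mm, bolted to the bench on the robot's left. Origin: centre of its underside. Its door is hinged along the +x rim, which is the one away from the middle of the bench; the y axis runs along the hinge. A tool lies across the open mouth, on the rim (80 mm high), roughly along y; something lies on the inner floor
- box_b: terminal box of bare steel lying on its back, 150 x 150 x 80 mm high, walls and floor 5 mm, bolted to the bench on the robot's right. Origin: centre of its underside. Its door is hinged along the +x rim, which is the one away from the middle of the bench; the y axis runs along the hinge. A tool lies across the open mouth, on the rim (80 mm high), roughly along y; something lies on the inner floor
- lid_a (a joint): opening angle of the door of box_a, rad: 0 fully shut on the rim, 1.57 upright, 2.1 fully open. The hinge line lies at x = +75 mm, z = 80 mm in the box's frame. The door is a flat steel plate 150 x 150 x 6 mm (0.35 kg), no handle, with its outer face 6 mm from the hinge line; it starts open, leaning outward. The hinge is stiff (about 0.4 N m): the door stays at any angle where it is left, and a push of about 3 to 6 N near its free edge swings it. It has no catch
- lid_a_edge (a point): middle of the free edge of the door of box_a, 150 mm from the hinge line, mid-thickness
- lid_b (a joint): opening angle of the door of box_b, rad: 0 fully shut on the rim, 1.57 upright, 2.1 fully open. The hinge line lies at x = +75 mm, z = 80 mm in the box's frame. The door is a flat steel plate 150 x 150 x 6 mm (0.35 kg), no handle, with its outer face 6 mm from the hinge line; it starts open, leaning outward. The hinge is stiff (about 0.4 N m): the door stays at any angle where it is left, and a push of about 3 to 6 N near its free edge swings it. It has no catch
- lid_b_edge (a point): middle of the free edge of the door of box_b, 150 mm from the hinge line, mid-thickness
- psu: power supply unit: bare aluminium block 100 x 60 x 36 mm with a black terminal strip (6 mm higher) at one end; loose on the floor of one of the two boxes. Origin: centre of its underside, x along its length. 0.4 kg
- rail: bare length of steel mounting rail, a shallow hat section 110 x 37 x 8 mm, loose on the floor of the box that has no power supply. Origin: centre of its underside, x along its length
- spanner: double open-ended flat steel spanner, 220 mm long, 8 mm thick, shank 20 mm wide between x = -68 and +68 mm, heads 42 mm wide; lies flat across the mouth of one of the boxes. Origin: centre of its underside, x along its length, z up. About 0.25 kg
- level: short aluminium spirit level, a straight bar 220 mm long, 24 mm wide (25 mm at its end caps), 36 mm high, with a vial in its top; lies across the mouth of the other box. Origin: centre of its underside, x along its length, z up. About 0.25 kg
- tray: shallow black tool tray, 270 (x) x 130 (y) x 25 mm high, walls 3 mm, fixed on the bench between the boxes, empty. Origin: centre of its underside, floor 3 mm above it
- bin: bystander: blue parts bin 100 x 90 x 60 mm, beyond the tray. Origin: centre of its underside
- can: bystander: aluminium can, 60 mm across, 150 mm tall, beyond the tray. Origin: centre of its underside
- tape: bystander: roll of grey tape lying flat, 80 mm across, 24 mm high, on the robot's near left. Origin: centre of its underside
Mind the look-alikes: they are no part of the job. What is shaped like the box_a but red or turquoise is not meant.

How it is judged (in metres and radians):
On the way:
1. the tool that lay across the box with the power supply is in the tool tray, the other tool still lies across the other box (((horizontal distance between psu and box_a below 0.06 m and (((x of spanner in the frame of tray between -0.05 and 0.05 m and y of spanner in the frame of tray between -0.06 and 0.06 m and z of spanner in the frame of tray below 0.035 m) and horizontal distance between level and box_b below 0.08 m) or ((x of level in the frame of tray between -0.05 and 0.05 m and y of level in the frame of tray between -0.06 and 0.06 m and z of level in the frame of tray below 0.035 m) and horizontal distance between spanner and box_b below 0.08 m))) or (horizontal distance between psu and box_b below 0.06 m and (((x of spanner in the frame of tray between -0.05 and 0.05 m and y of spanner in the frame of tray between -0.06 and 0.06 m and z of spanner in the frame of tray below 0.035 m) and horizontal distance between level and box_a below 0.08 m) or ((x of level in the frame of tray between -0.05 and 0.05 m and y of level in the frame of tray between -0.06 and 0.06 m and z of level in the frame of tray below 0.035 m) and horizontal distance between spanner and box_a below 0.08 m))))), for 0.2 s.
At the end, for the whole second after the job is handed in: door of the box with the power supply under 0.05 rad; the tool from it in the tray (centre within 50 mm along, 60 mm across of the tray's centre, underside under 35 mm up); other door over 1.3 rad, its tool still across that box (centres within 80 mm); both tools at rest (0.03 m/s) (((horizontal distance between psu and box_a below 0.06 m and (((x of spanner in the frame of tray between -0.05 and 0.05 m and y of spanner in the frame of tray between -0.06 and 0.06 m and z of spanner in the frame of tray below 0.035 m) and horizontal distance between level and box_b below 0.08 m) or ((x of level in the frame of tray between -0.05 and 0.05 m and y of level in the frame of tray between -0.06 and 0.06 m and z of level in the frame of tray below 0.035 m) and horizontal distance between spanner and box_b below 0.08 m)) and value of joint lid_a below 0.05 rad and value of joint lid_b above 1.3 rad and linear speed of each of spanner, level below 0.03 m/s) or (horizontal distance between psu and box_b below 0.06 m and (((x of spanner in the frame of tray between -0.05 and 0.05 m and y of spanner in the frame of tray between -0.06 and 0.06 m and z of spanner in the frame of tray below 0.035 m) and horizontal distance between level and box_a below 0.08 m) or ((x of level in the frame of tray between -0.05 and 0.05 m and y of level in the frame of tray between -0.06 and 0.06 m and z of level in the frame of tray below 0.035 m) and horizontal distance between spanner and box_a below 0.08 m)) and value of joint lid_b below 0.05 rad and value of joint lid_a above 1.3 rad and linear speed of each of spanner, level below 0.03 m/s))); the robot touches nothing.
It fails at once if the door of the enclosure without the power supply is moved by more than 30 mm at its free edge ((horizontal distance between psu and box_a below 0.06 m and distance of lid_b_edge from where it was at the start of the episode above 0.03 m) or (horizontal distance between psu and box_b below 0.06 m and distance of lid_a_edge from where it was at the start of the episode above 0.03 m)).
It fails at once if the power supply, the rail, the bin, the can or the roll of tape is moved by more than 30 mm (distance of any of psu, rail, bin, can, tape from where it was at the start of the episode above 0.03 m).
It fails at once if both tools are moved by more than 30 mm: only the one across the finished enclosure is to be touched (distance of each of spanner, level from where it was at the start of the episode above 0.03 m).
It fails at once if a door is slammed: it turns faster than 3 rad/s within its last 0.5 rad of closing ((value of joint lid_a below 0.5 rad and velocity of joint lid_a below -3 rad/s) or (value of joint lid_b below 0.5 rad and velocity of joint lid_b below -3 rad/s)).
It fails at once if a tool is dropped or thrown into the tray: faster than 0.9 m/s just above or in it ((horizontal distance between spanner and tray below 0.12 m and height (world z) of spanner below 0.07 m and linear speed of spanner above 0.9 m/s) or (horizontal distance between level and tray below 0.12 m and height (world z) of level below 0.07 m and linear speed of level above 0.9 m/s)).
It also fails if it takes over 56 s, if anything falls off the work surface, if the arm or the gripper's body presses on something with over 40 N, if the wrist force passes 120 N, or if a joint passes its speed limit or range.

ROBOT

A 7-joint arm with a two-finger parallel gripper is mounted at the origin on the work surface. World frame = base frame: x ahead of the robot, y to its left, z up, the work surface at z = 0. Lengths are in m, angles in degrees, forces in N, time in s.
With the tool pointing down it reaches from about 0.425 to 0.875 m from the base axis. Payload 4.7 kg.
Tool frame: the origin (TCP) lies on the mounting face of the last link; the fingertips stand 182 mm ahead of it and the grasp point (between the pads) lies 164 mm ahead of it; z points along the fingers, y is the line along which they close (so a half turn about z gives the same grasp; the last joint's range is limited). The gripper opens to 87 mm and grips with 3 to 60 N. Pads are 19 mm wide; open, the fingers measure 117 mm over their backs; the gripper's body (75 mm by 190 mm) begins 51 mm behind the grasp point.
Start: joints at [-65.77, 18.392, -4.016, 83.108, 1.295, 78.541, -3.26], TCP at [0.258, 0.596, 0.405] pointing down, gripper open.
Joint ranges: [-163.93, 163.93], [-17.29, 119.83], [-79.2, 71.16], [3.27, 140.29], [-89.18, 269.18], [5.43, 117.66], [-154.24, 154.24]. Speed limits (degrees/s): [147.25, 147.25, 180, 180, 180, 180, 180].

INTERFACE

Orientations are given as [roll, pitch, yaw] about the fixed x, y, z axes, in that order (R = Rz(yaw) Ry(pitch) Rx(roll)).
In Python, from cell import env gives the robot as it stands.
- The arm moves only by the tool servo_tool, never from a script. Its argument "plan" is a list of rows, each an object with "xyz": the shift along the tool's x, y, z in cm, a list of three; "twist": the turn, a rotation vector about the tool's x, y, z in degrees, a list of three; "jaw": the closure, from 0 (fully open) to 1 (shut). In form: [{"xyz": [x, y, z], "twist": [wx, wy, wz], "jaw": jaw}, ...]. A call has 1 to 10 rows; each row is the pose to reach, as a shift and turn from the pose commanded when the call began, along the tool's axes at that moment; what a row does not reach only later rows make up. A row lasts 1/12 s, in which the tool goes at most 41.7 mm and 7.16 degrees, less where a joint would pass 70% of its speed; a pose out of reach is approached as far as the arm can. A call with a gripper value outside its range is refused whole. The fingers move at their own pace and stop on an object; "newtons" is the grip in N (left out, the last holds). Time passes only in rows, so rows that repeat a pose let the fingers close. It gives the time, the measured TCP pose, the force, the opening and the grip force at its end, in the units of the state.
- env.get_obs(): the state, without advancing time (a new reading comes with each control period).
- env.read_camera(name): name is "scene" or "top" or "wrist"; returns a dict with "img" (384x512x3 uint8, red, green, blue), "camera_matrix" (3x3 intrinsics, pixels), "R" (3x3) and "t" (3): a world point X has camera coordinates R X + t. Camera axes: x right, y down, z forward; pixel columns grow to the right and rows downward; lengths in m; the calibration is good to about 2 mm. A picture is of the moment at which its call begins. There is no depth.
- env.sign_off(): hands the job in; it is judged then, once.
The state is a dict: "time_s": time; "qpos": joint angles; "joint_velocities": joint speeds; "effort": joint torques, N m; "tool_pos": TCP position; "tool_rot": TCP orientation; "force": force on the tool from outside, world axes, zero at the start; "wrist_torque": the same for the moment, N m; "grip_width": finger opening in m; "grasp_force": force on a finger pad.
Only numpy, scipy, OpenCV 4.12 (cv2) and the standard library are available. Lean on these libraries where they do the work, as an engineer would, in place of code of your own. Each camera call takes 0.05 s, during which the arm holds its last target. There are 200 camera calls.

## Working session

There is one attempt and no reset: what is moved stays moved. The work goes in short steps, Python scripts to look and compute and a tool call to move; the robot and the scene stay as the last step left them, time stands still between calls to the robot, and variables do not carry over. Pictures are saved under pics/ and viewed, at most 10 in all, crops included, and the job is handed in when it is done.

Besides the shell and the picture viewer there is one more tool, called by a JSON object that holds its "fn" and its "kwargs", one argument or row to a line. servo_tool: Moves the arm, as the interface text tells. Its arguments: {"type":"object","properties":{"plan":{"type":"array","items":{"type":"object","properties":{"xyz":{"type":"array","items":{"type":"number"}},"twist":{"type":"array","items":{"type":"number"}},"jaw":{"type":"number"}}}},"newtons":{"type":"number"}},"required":["plan"]}

```bash
mkdir -p pics; cat > h.py <<'E'
import numpy as np, cv2, json
from cell import env
def snap(n,f):
    c=env.read_camera(n); cv2.imwrite(f'pics/{f}.png',cv2.cvtColor(c['img'],cv2.COLOR_RGB2BGR))
    np.savez(f'pics/{f}.npz',**{k:np.array(c[k]) for k in('img','camera_matrix','R','t')}); return c
def px2w(f,u,v,z):
    c=np.load(f'pics/{f}.npz'); R,t=c['R'],c['t'].ravel()
    d=R.T@np.linalg.solve(c['camera_matrix'],[u,v,1]); o=-R.T@t
    return o+d*(z-o[2])/d[2]
def w2px(f,X):
    c=np.load(f'pics/{f}.npz'); p=c['camera_matrix']@(c['R']@np.array(X)+c['t'].ravel()); return p[:2]/p[2]
E
python3 - <<'E'
from h import *
a=snap('top','top0')['img'];b=snap('scene','scene0')['img']
cv2.imwrite('pics/top0b.png',cv2.cvtColor(cv2.resize(a,(800,600),interpolation=cv2.INTER_CUBIC),cv2.COLOR_RGB2BGR))
o=env.get_obs();print({k:o[k] for k in('time_s','tool_pos','tool_rot','force','grip_width')})
for f in('top0','scene0'):
    c=np.load(f'pics/{f}.npz');print(-c['R'].T@c['t'].ravel())
E
```

```text
{'time_s': 0.1, 'tool_pos': array([0.25830394, 0.59626577, 0.40377209]), 'tool_rot': array([-1.79900785e+02,  2.46974464e-03,  1.56581740e+02]), 'force': array([ 0.7592871 ,  0.14559218, -0.53937133]), 'grip_width': 0.08696036283552391}
[0.28743361 0.07035145 1.47390474]
[1.38582661 0.24910913 0.66939033]
```

View pics/top0b.png

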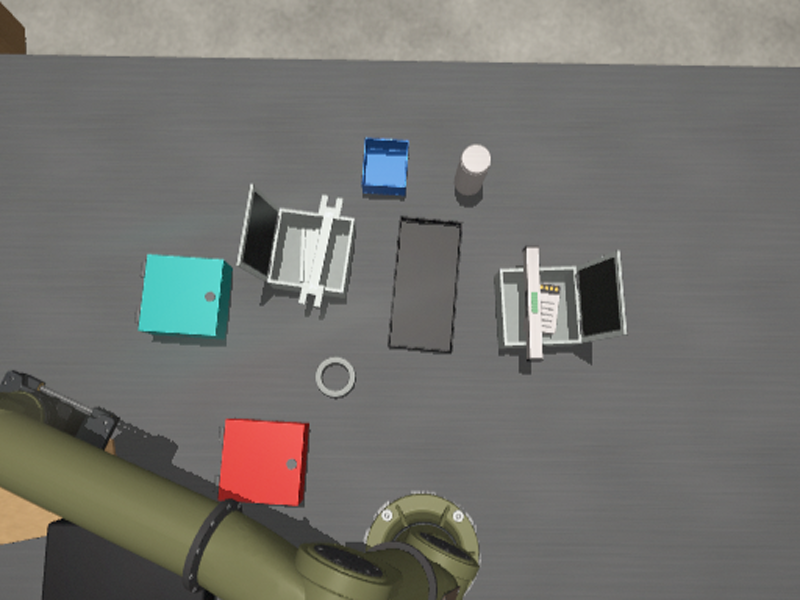

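View pics/scene0.png

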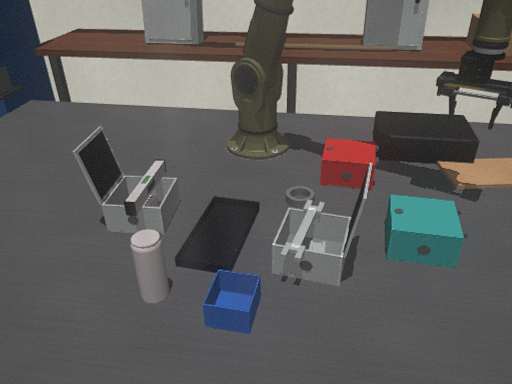

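The two candidate boxes in the top view are the left one, box_a at (312,250), with the spanner and a pale rail, and the right one, box_b at (540,305), with the level and a labelled block that has a dark strip with yellow dots. box_b fits the description. The red and turquoise boxes are decoys. I'll confirm with an enlarged crop.

```bash
python3 - <<'E'
from h import *
a=cv2.imread('pics/top0.png')
# right box: native cols 305-415, rows 145-240
c=a[150:240,305:415]; d=a[110:210,145:235]
C=cv2.resize(c,None,fx=6,fy=6,interpolation=cv2.INTER_CUBIC);cv2.imwrite('pics/cropB.png',C);print(C.shape)
E
```

```text
(540, 660, 3)
```

View pics/cropB.png

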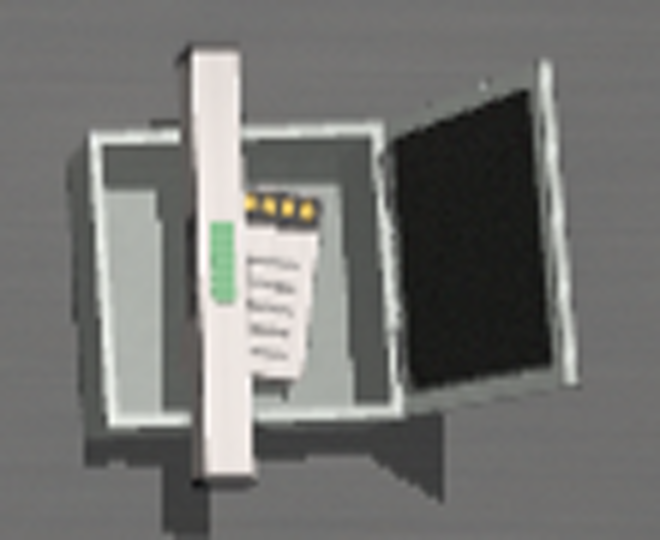

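```bash
python3 - <<'E'
from h import *
np.set_printoptions(precision=4,suppress=True)
P=lambda x,y,z:px2w('top0',305+(x+.5)/6-.5,150+(y+.5)/6-.5,z)
def rep(n,p):
    p=np.array(p);m=p.mean(0);print(n,m,'\n',p)
    return m
L=[P(*q,.116) for q in((192,50),(238,50),(252,475),(208,475))];rep('level',L)
far=(L[0]+L[1])/2;near=(L[2]+L[3])/2;d=far-near;print('level yaw',np.degrees(np.arctan2(d[1],d[0])),np.linalg.norm(d))
B=[P(*q,.08) for q in((92,133),(383,125),(402,412),(110,425))];rep('box',B)
d=B[1]-B[2];print('hinge dir',np.degrees(np.arctan2(d[1],d[0])))
for z in(.21,.22,.225,.23):print('edge',P(545,62,z),P(572,383,z))
T=[px2w('top0',x*.64,y*.64,.025) for x,y in((402,217),(462,221),(452,353),(389,348))];rep('tray',T)
d=T[0]-T[3];print('tray dir',np.degrees(np.arctan2(d[1],d[0])))
print(px2w('top0',477*.64,157*.64,.15),px2w('top0',386*.64,165*.64,.06))
E
```

```text
level [ 0.4822 -0.2057  0.116 ] 
 [[ 0.5885 -0.1919  0.116 ]
 [ 0.5888 -0.215   0.116 ]
 [ 0.376  -0.2188  0.116 ]
 [ 0.3757 -0.1972  0.116 ]]
level yaw 1.239700432370409 0.21286762093933984
box [ 0.4812 -0.2254  0.08  ] 
 [[ 0.5521 -0.147   0.08  ]
 [ 0.5588 -0.2965  0.08  ]
 [ 0.4114 -0.3029  0.08  ]
 [ 0.4024 -0.1551  0.08  ]]
hinge dir 2.4807550631853577
edge [ 0.5647 -0.3387  0.21  ] [ 0.4144 -0.3465  0.21  ]
edge [ 0.5625 -0.3354  0.22  ] [ 0.4134 -0.3432  0.22  ]
edge [ 0.5614 -0.3338  0.225 ] [ 0.4129 -0.3416  0.225 ]
edge [ 0.5603 -0.3322  0.23  ] [ 0.4124 -0.3399  0.23  ]
tray [ 0.5279 -0.0054  0.025 ] 
 [[ 0.6671  0.0461  0.025 ]
 [ 0.6607 -0.0779  0.025 ]
 [ 0.3879 -0.0582  0.025 ]
 [ 0.396   0.0686  0.025 ]]
tray dir -4.742112267446399
[ 0.7547 -0.0937  0.15  ] [0.7663 0.0808 0.06  ]
```

The crop confirms it. The power supply, with its black terminal strip and yellow dots at crop (285,208), is in box_b under the level, so box_b is the finished box. I'll lift clear and move over.

{"fn": "servo_tool", "kwargs": {
  "plan": [
    {"xyz":[0,0,-4],"twist":[0,0,7],"jaw":0},
    {"xyz":[-2,-2,-8],"twist":[0,0,14],"jaw":0},
    {"xyz":[-5,-4.5,-10],"twist":[0,0,21],"jaw":0},
    {"xyz":[-8,-7,-10],"twist":[0,0,28],"jaw":0},
    {"xyz":[-11,-9.5,-10],"twist":[0,0,35],"jaw":0},
    {"xyz":[-14,-12,-10],"twist":[0,0,42],"jaw":0},
    {"xyz":[-17,-14.5,-10],"twist":[0,0,49],"jaw":0},
    {"xyz":[-20,-17,-10],"twist":[0,0,56],"jaw":0},
    {"xyz":[-23,-20,-10],"twist":[0,0,63],"jaw":0},
    {"xyz":[-26,-22.5,-10],"twist":[0,0,70],"jaw":0}
  ]
}}

```text
time_s: 0.93
tool_pos: [0.4077, 0.2843, 0.5045]
tool_rot: [-180.0, 0.0, 86.2]
force: [1.2, 0.3, -0.0]
grip_width: 0.087
grasp_force: 0.0
```

{"fn": "servo_tool", "kwargs": {
  "plan": [
    {"xyz":[-4,1,0],"twist":[0,0,7],"jaw":0},
    {"xyz":[-8,2,0],"twist":[0,0,14],"jaw":0},
    {"xyz":[-12,3,0],"twist":[0,0,21],"jaw":0},
    {"xyz":[-16,4,0],"twist":[0,0,28],"jaw":0},
    {"xyz":[-20,5,0],"twist":[0,0,35],"jaw":0},
    {"xyz":[-24,6,0],"twist":[0,0,42],"jaw":0},
    {"xyz":[-28,7,0],"twist":[0,0,49],"jaw":0},
    {"xyz":[-32,8,0],"twist":[0,0,56],"jaw":0},
    {"xyz":[-36,9,0],"twist":[0,0,63],"jaw":0},
    {"xyz":[-40,10,0],"twist":[0,0,70],"jaw":0}
  ]
}}

```text
time_s: 1.77
tool_pos: [0.4831, -0.1208, 0.5047]
tool_rot: [-180.0, -0.0, 16.2]
force: [1.4, 0.0, -0.5]
grip_width: 0.0873
grasp_force: 0.0
```

{"fn": "servo_tool", "kwargs": {
  "plan": [
    {"xyz":[-1,3.5,0],"twist":[0,0,7],"jaw":0},
    {"xyz":[-2.4,7,0],"twist":[0,0,14],"jaw":0},
    {"xyz":[-2.5,8.1,3],"twist":[0,0,15],"jaw":0},
    {"xyz":[-2.5,8.1,6],"twist":[0,0,15],"jaw":0},
    {"xyz":[-2.5,8.1,9],"twist":[0,0,15],"jaw":0},
    {"xyz":[-2.5,8.1,11],"twist":[0,0,15],"jaw":0},
    {"xyz":[-2.5,8.1,11],"twist":[0,0,15],"jaw":0}
  ]
}}

```text
time_s: 2.35
tool_pos: [0.481, -0.2026, 0.3901]
tool_rot: [-179.9, 0.5, 1.6]
force: [-1.4, 0.5, -0.0]
grip_width: 0.0871
grasp_force: 0.0
```

```bash
python3 - <<'E'
from h import *
a=snap('wrist','w1')['img'];b=snap('scene','s1')['img']
cv2.imwrite('pics/w1b.png',cv2.cvtColor(np.hstack([cv2.resize(a,(400,300)),cv2.resize(b[100:300,40:307],(400,300))]),cv2.COLOR_RGB2BGR))
o=env.get_obs();print(o['tool_pos'],o['tool_rot'],o['qpos'])
for yc in ((.376,-.194),(.376,-.218),(.588,-.194),(.588,-.218)): print(w2px('w1',[*yc,.116])*400/512)
E
```

```text
[ 0.48256816 -0.20328998  0.39470341] [-1.79998459e+02  6.57157839e-02  1.57588274e+00] [-21.53488012   3.076844    43.30642224 103.12043243  -2.16183012
  74.7109311  -66.12129384]
[187.81034411 239.21770081]
[208.92880164 239.72422981]
[191.5687363   37.16160672]
[218.35433932  37.95142208]
```

View pics/w1b.png

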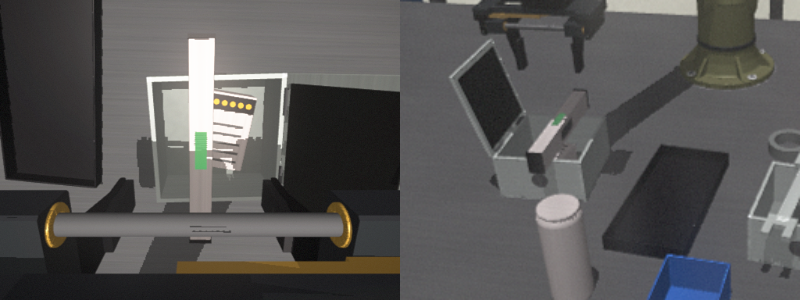

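The wrist view shows the level centred between the fingers at column 200, and the open door to the right is clear of the gripper. I'll go down and grip.

{"fn": "servo_tool", "kwargs": {
  "plan": [
    {"xyz":[0,0.1,2.5],"twist":[0,0,0.3],"jaw":0},
    {"xyz":[0,0.2,5],"twist":[0,0,0.3],"jaw":0},
    {"xyz":[0,0.2,7.5],"twist":[0,0,0.3],"jaw":0},
    {"xyz":[0,0.2,9.5],"twist":[0,0,0.3],"jaw":0},
    {"xyz":[0,0.2,11],"twist":[0,0,0.3],"jaw":0},
    {"xyz":[0,0.2,12],"twist":[0,0,0.3],"jaw":0},
    {"xyz":[0,0.2,12.5],"twist":[0,0,0.3],"jaw":0},
    {"xyz":[0,0.2,12.5],"twist":[0,0,0.3],"jaw":0}
  ]
}}

```text
time_s: 3.12
tool_pos: [0.4831, -0.2054, 0.2701]
tool_rot: [180.0, -0.0, 1.3]
force: [-0.5, -0.3, 0.5]
grip_width: 0.087
grasp_force: 0.0
```

{"fn": "servo_tool", "kwargs": {
  "plan": [
    {"xyz":[0,0,0],"twist":[0,0,0],"jaw":0.3},
    {"xyz":[0,0,0],"twist":[0,0,0],"jaw":0.5},
    {"xyz":[0,0,0],"twist":[0,0,0],"jaw":0.7},
    {"xyz":[0,0,0],"twist":[0,0,0],"jaw":1},
    {"xyz":[0,0,0],"twist":[0,0,0],"jaw":1},
    {"xyz":[0,0,0],"twist":[0,0,0],"jaw":1},
    {"xyz":[0,0,0],"twist":[0,0,0],"jaw":1},
    {"xyz":[0,0,0],"twist":[0,0,0],"jaw":1},
    {"xyz":[0,0,0],"twist":[0,0,0],"jaw":1}
  ],
  "newtons": 35
}}

```text
time_s: 3.87
tool_pos: [0.4827, -0.2054, 0.2697]
tool_rot: [-180.0, 0.0, 1.3]
force: [0.1, 0.1, 0.4]
grip_width: 0.0353
grasp_force: 0.0
```

Still closing.

{"fn": "servo_tool", "kwargs": {
  "plan": [
    {"xyz":[0,0,0],"twist":[0,0,0],"jaw":1},
    {"xyz":[0,0,0],"twist":[0,0,0],"jaw":1},
    {"xyz":[0,0,0],"twist":[0,0,0],"jaw":1},
    {"xyz":[0,0,0],"twist":[0,0,0],"jaw":1},
    {"xyz":[0,0,0],"twist":[0,0,0],"jaw":1},
    {"xyz":[0,0,0],"twist":[0,0,0],"jaw":1}
  ]
}}

```text
time_s: 4.37
tool_pos: [0.4827, -0.2053, 0.2697]
tool_rot: [-180.0, -0.0, 1.3]
force: [0.1, 0.5, 0.1]
grip_width: 0.0235
grasp_force: 35.0
```

{"fn": "servo_tool", "kwargs": {
  "plan": [
    {"xyz":[0,0,-1],"twist":[0,0,0],"jaw":1},
    {"xyz":[0,0,-3],"twist":[0,0,0],"jaw":1},
    {"xyz":[0,0,-5],"twist":[0,0,0],"jaw":1},
    {"xyz":[0,0,-7],"twist":[0,0,0],"jaw":1},
    {"xyz":[1,-2,-8],"twist":[0,0,1],"jaw":1},
    {"xyz":[1.5,-5,-8],"twist":[0,0,2],"jaw":1},
    {"xyz":[2.2,-8,-8],"twist":[0,0,3],"jaw":1},
    {"xyz":[3,-11,-8],"twist":[0,0,4],"jaw":1},
    {"xyz":[3.5,-14,-8],"twist":[0,0,5],"jaw":1},
    {"xyz":[4.2,-16.5,-8],"twist":[0,0,5.7],"jaw":1}
  ]
}}

```text
time_s: 5.2
tool_pos: [0.5207, -0.0373, 0.3501]
tool_rot: [-180.0, 0.0, -4.4]
force: [-0.3, 1.1, -2.5]
grip_width: 0.0236
grasp_force: 35.0
```

{"fn": "servo_tool", "kwargs": {
  "plan": [
    {"xyz":[0.5,-2,0],"twist":[0,0,0],"jaw":1},
    {"xyz":[0.8,-3.4,1],"twist":[0,0,0],"jaw":1},
    {"xyz":[0.8,-3.4,3.5],"twist":[0,0,0],"jaw":1},
    {"xyz":[0.8,-3.4,6],"twist":[0,0,0],"jaw":1},
    {"xyz":[0.8,-3.4,8.5],"twist":[0,0,0],"jaw":1},
    {"xyz":[0.8,-3.4,10.5],"twist":[0,0,0],"jaw":1},
    {"xyz":[0.8,-3.4,12],"twist":[0,0,0],"jaw":1},
    {"xyz":[0.8,-3.4,12.5],"twist":[0,0,0],"jaw":1},
    {"xyz":[0.8,-3.4,12.5],"twist":[0,0,0],"jaw":1}
  ]
}}

```text
time_s: 5.95
tool_pos: [0.5307, -0.0067, 0.2231]
tool_rot: [179.9, 0.2, -4.5]
force: [0.7, 0.2, -2.2]
grip_width: 0.0234
grasp_force: 35.0
```

```bash
python3 - <<'E'
from h import *
a=snap('top','t2')['img'];b=snap('scene','s2')['img']
cv2.imwrite('pics/c2.png',cv2.cvtColor(np.hstack([cv2.resize(a[100:340,150:410],(390,360)),cv2.resize(b[120:320,60:340],(400,360))]),cv2.COLOR_RGB2BGR))
o=env.get_obs();print(o['tool_pos'],o['tool_rot'],o['force'],o['grip_width'])
E
```

```text
[ 0.53193187 -0.0066162   0.22531517] [ 1.79991340e+02 -4.57929492e-02 -4.45936091e+00] [ 0.33366057  0.01499558 -2.26773008] 0.02359252899208824
```

View pics/c2.png

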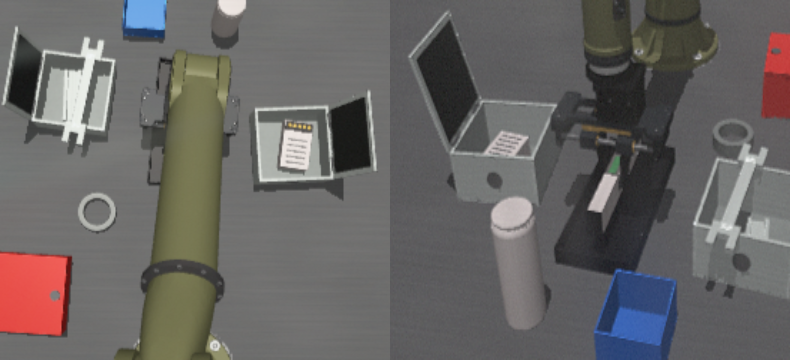

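The level is held above the middle of the tray, at about (600,190) in the right half. Both boxes are undisturbed. I'll lower it the last 32 mm gently.

{"fn": "servo_tool", "kwargs": {
  "plan": [
    {"xyz":[0,0,1],"twist":[0,0,0],"jaw":1},
    {"xyz":[0,0,2],"twist":[0,0,0],"jaw":1},
    {"xyz":[0,0,2.6],"twist":[0,0,0],"jaw":1},
    {"xyz":[0,0,2.9],"twist":[0,0,0],"jaw":1},
    {"xyz":[0,0,3.1],"twist":[0,0,0],"jaw":1},
    {"xyz":[0,0,3.2],"twist":[0,0,0],"jaw":1},
    {"xyz":[0,0,3.2],"twist":[0,0,0],"jaw":1}
  ]
}}

```text
time_s: 6.63
tool_pos: [0.5317, -0.0063, 0.1929]
tool_rot: [-180.0, -0.0, -4.4]
force: [-0.5, -0.4, -1.9]
grip_width: 0.0239
grasp_force: 35.0
```

{"fn": "servo_tool", "kwargs": {
  "plan": [
    {"xyz":[0,0,0.1],"twist":[0,0,0],"jaw":1},
    {"xyz":[0,0,0.2],"twist":[0,0,0],"jaw":1},
    {"xyz":[0,0,0.2],"twist":[0,0,0],"jaw":1}
  ]
}}

```text
time_s: 6.88
tool_pos: [0.532, -0.0064, 0.1927]
tool_rot: [-179.9, -0.0, -4.4]
force: [-5.8, 0.9, 12.8]
grip_width: 0.0236
grasp_force: 35.0
```

{"fn": "servo_tool", "kwargs": {
  "plan": [
    {"xyz":[0,0,0.1],"twist":[0,0,0],"jaw":1},
    {"xyz":[0,0,0.1],"twist":[0,0,0],"jaw":0.6},
    {"xyz":[0,0,0.1],"twist":[0,0,0],"jaw":0.5},
    {"xyz":[0,0,0.1],"twist":[0,0,0],"jaw":0.5},
    {"xyz":[0,0,0.1],"twist":[0,0,0],"jaw":0.5},
    {"xyz":[0,0,0.1],"twist":[0,0,0],"jaw":0.5},
    {"xyz":[0,0,0.1],"twist":[0,0,0],"jaw":0.5}
  ]
}}

```text
time_s: 7.47
tool_pos: [0.5316, -0.0062, 0.1896]
tool_rot: [180.0, 0.0, -4.4]
force: [0.5, -0.7, -0.0]
grip_width: 0.0428
grasp_force: 0.0
```

{"fn": "servo_tool", "kwargs": {
  "plan": [
    {"xyz":[0,0,-1],"twist":[0,0,0],"jaw":0.5},
    {"xyz":[0,0,-3],"twist":[0,0,0],"jaw":0.5},
    {"xyz":[0,0,-6],"twist":[0,0,0],"jaw":0.5},
    {"xyz":[0,0,-10],"twist":[0,0,0],"jaw":1},
    {"xyz":[0,0,-14],"twist":[0,0,0],"jaw":1},
    {"xyz":[0,0,-18],"twist":[0,0,-1],"jaw":1},
    {"xyz":[0,0,-22],"twist":[0,0,-3],"jaw":1},
    {"xyz":[0,0,-26],"twist":[0,0,-5],"jaw":1},
    {"xyz":[-0.1,1,-30],"twist":[0,0,-7],"jaw":1},
    {"xyz":[-0.2,4,-31],"twist":[0,0,-7],"jaw":1}
  ]
}}

```text
time_s: 8.3
tool_pos: [0.5275, -0.0423, 0.5069]
tool_rot: [-179.8, -0.6, 3.1]
force: [1.4, 0.2, 0.2]
grip_width: 0.0053
grasp_force: 0.0
```

```bash
python3 - <<'E'
from h import *
b=snap('scene','s3')['img'];a=snap('top','t3')['img']
cv2.imwrite('pics/c3.png',cv2.cvtColor(np.hstack([cv2.resize(a[100:340,150:410],(390,360)),cv2.resize(b[120:320,60:340],(400,360))]),cv2.COLOR_RGB2BGR))
o=env.get_obs();print(o['tool_pos'],o['tool_rot'],o['force'],o['grip_width'])
E
```

```text
[ 0.52600359 -0.05169255  0.50424493] [179.90196706  -0.41842719   2.1330916 ] [-0.10535423 -1.7981974  -0.39195814] 0.0023412815654255082
```

View pics/c3.png

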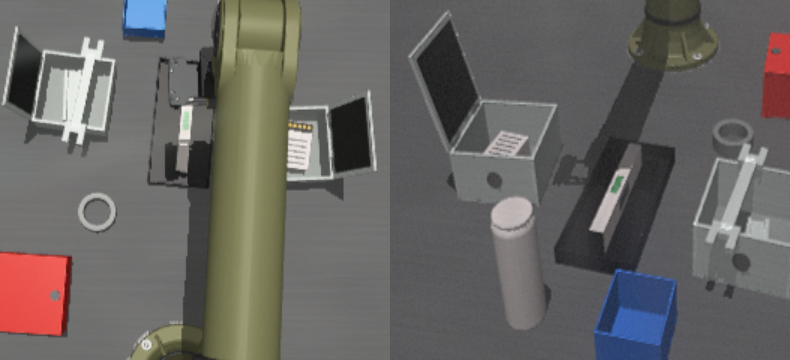

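The level stands upright in the middle of the tray, at about (615,195) on the right. Next I'll go over to the outside of box_b's door.

{"fn": "servo_tool", "kwargs": {
  "plan": [
    {"xyz":[-0.6,4,0],"twist":[0,0,0],"jaw":1},
    {"xyz":[-1.2,8,0],"twist":[0,0,0],"jaw":1},
    {"xyz":[-1.8,12,0],"twist":[0,0,0],"jaw":1},
    {"xyz":[-2.4,16,0],"twist":[0,0,0],"jaw":1},
    {"xyz":[-3,20,0],"twist":[0,0,0],"jaw":1},
    {"xyz":[-3.6,24,0],"twist":[0,0,0],"jaw":1},
    {"xyz":[-4.2,28,0],"twist":[0,0,0],"jaw":1},
    {"xyz":[-4.8,32,0],"twist":[0,0,0],"jaw":1},
    {"xyz":[-5.4,35,0],"twist":[0,0,0],"jaw":1},
    {"xyz":[-5.4,35.5,0],"twist":[0,0,0],"jaw":1}
  ]
}}

```text
time_s: 9.23
tool_pos: [0.4847, -0.4088, 0.499]
tool_rot: [179.8, 0.2, 2.0]
force: [-1.1, 0.5, 0.2]
grip_width: 0.0006
grasp_force: 0.0
```

{"fn": "servo_tool", "kwargs": {
  "plan": [
    {"xyz":[0,0,2],"twist":[0,0,0],"jaw":1},
    {"xyz":[0,0,5],"twist":[0,0,0],"jaw":1},
    {"xyz":[0,0,8],"twist":[0,0,0],"jaw":1},
    {"xyz":[0,0,10.5],"twist":[0,0,0],"jaw":1},
    {"xyz":[0,0,11.3],"twist":[0,0,0],"jaw":1},
    {"xyz":[0,0,11.3],"twist":[0,0,0],"jaw":1},
    {"xyz":[0,0,11.3],"twist":[0,0,0],"jaw":1}
  ]
}}

```text
time_s: 9.82
tool_pos: [0.4888, -0.4028, 0.3875]
tool_rot: [180.0, -0.0, 2.6]
force: [0.6, -0.0, -0.2]
grip_width: 0.0004
grasp_force: 0.0
```

{"fn": "servo_tool", "kwargs": {
  "plan": [
    {"xyz":[0,-1.5,0],"twist":[0,0,0],"jaw":1},
    {"xyz":[0,-3,0],"twist":[0,0,0],"jaw":1},
    {"xyz":[0,-4,0],"twist":[0,0,0],"jaw":1},
    {"xyz":[0,-5,0],"twist":[0,0,0],"jaw":1},
    {"xyz":[0,-6,0],"twist":[0,0,0],"jaw":1},
    {"xyz":[0,-7,0],"twist":[0,0,0],"jaw":1},
    {"xyz":[0,-8.2,0],"twist":[0,0,0],"jaw":1}
  ]
}}

```text
time_s: 10.4
tool_pos: [0.4846, -0.3223, 0.3887]
tool_rot: [179.8, -0.2, 2.5]
force: [-0.2, -3.5, 5.3]
grip_width: -0.0
grasp_force: 2.2
```

```bash
python3 - <<'E'
from h import *
b=snap('scene','s4')['img'];a=snap('top','t4')['img']
cv2.imwrite('pics/c4.png',cv2.cvtColor(np.hstack([cv2.resize(a[100:340,200:460],(390,360)),cv2.resize(b[80:280,40:240],(400,360))]),cv2.COLOR_RGB2BGR))
o=env.get_obs();print(o['tool_pos'],o['tool_rot'],o['force'],o['grip_width'])
E
```

```text
[ 0.48519508 -0.31995667  0.38770626] [-1.79978896e+02 -1.08799298e-01  2.68996141e+00] [ 0.18103997 -0.8941786  -0.13455953] 0.00042428544108312683
```

View pics/c4.png

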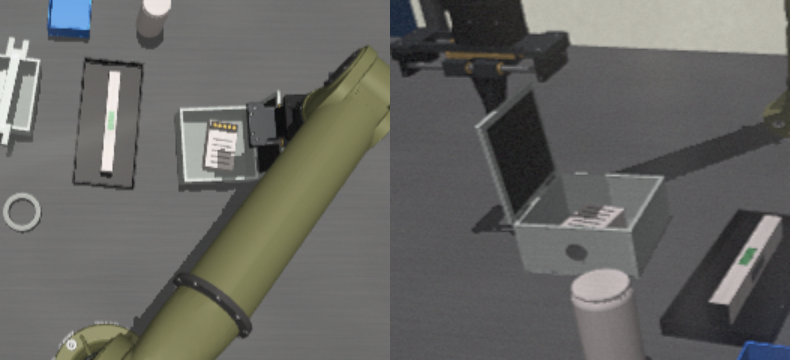

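The closed fingers are pushing the door, which is now near upright (right half, about (515,160)), and the gripper body is clear above its edge. I'll follow the arc down slowly.

{"fn": "servo_tool", "kwargs": {
  "plan": [
    {"xyz":[0,-1.1,0],"twist":[0,0,0],"jaw":1},
    {"xyz":[0,-2.2,0.1],"twist":[0,0,0],"jaw":1},
    {"xyz":[0,-3.2,0.3],"twist":[0,0,0],"jaw":1},
    {"xyz":[0,-4.2,0.6],"twist":[0,0,0],"jaw":1},
    {"xyz":[0,-5.2,1],"twist":[0,0,0],"jaw":1},
    {"xyz":[0,-6.2,1.4],"twist":[0,0,0],"jaw":1},
    {"xyz":[0,-7.2,2],"twist":[0,0,0],"jaw":1},
    {"xyz":[0,-8.1,2.6],"twist":[0,0,0],"jaw":1},
    {"xyz":[0,-8.9,3.2],"twist":[0,0,0],"jaw":1},
    {"xyz":[0,-8.9,3.2],"twist":[0,0,0],"jaw":1}
  ]
}}

```text
time_s: 11.33
tool_pos: [0.4808, -0.2293, 0.3527]
tool_rot: [-179.8, 0.1, 2.8]
force: [-0.4, -0.9, -0.6]
grip_width: 0.0004
grasp_force: 0.0
```

{"fn": "servo_tool", "kwargs": {
  "plan": [
    {"xyz":[0,-0.6,0.6],"twist":[0,0,0],"jaw":1},
    {"xyz":[0,-1.2,1.2],"twist":[0,0,0],"jaw":1},
    {"xyz":[0,-1.7,1.8],"twist":[0,0,0],"jaw":1},
    {"xyz":[0,-2.1,2.5],"twist":[0,0,0],"jaw":1},
    {"xyz":[0,-2.6,3.2],"twist":[0,0,0],"jaw":1},
    {"xyz":[0,-2.9,3.9],"twist":[0,0,0],"jaw":1},
    {"xyz":[0,-3.2,4.6],"twist":[0,0,0],"jaw":1},
    {"xyz":[0,-3.5,5.3],"twist":[0,0,0],"jaw":1},
    {"xyz":[0,-3.7,6],"twist":[0,0,0],"jaw":1},
    {"xyz":[0,-3.8,6.6],"twist":[0,0,0],"jaw":1}
  ]
}}

```text
time_s: 12.17
tool_pos: [0.4791, -0.1936, 0.2878]
tool_rot: [-180.0, 0.0, 2.6]
force: [0.2, 0.8, 1.0]
grip_width: 0.0003
grasp_force: 0.8
```

{"fn": "servo_tool", "kwargs": {
  "plan": [
    {"xyz":[0,-0.1,0.5],"twist":[0,0,0],"jaw":1},
    {"xyz":[0,-0.1,1],"twist":[0,0,0],"jaw":1},
    {"xyz":[0,-0.1,1.5],"twist":[0,0,0],"jaw":1},
    {"xyz":[0,-0.1,1.8],"twist":[0,0,0],"jaw":1},
    {"xyz":[0,-0.1,2],"twist":[0,0,0],"jaw":1},
    {"xyz":[0,-0.1,2.1],"twist":[0,0,0],"jaw":1},
    {"xyz":[0,-0.1,2.1],"twist":[0,0,0],"jaw":1}
  ]
}}

```text
time_s: 12.75
tool_pos: [0.4791, -0.1935, 0.2686]
tool_rot: [-179.9, 0.0, 2.6]
force: [-3.3, 2.4, 9.2]
grip_width: 0.0003
grasp_force: 4.6
```

{"fn": "servo_tool", "kwargs": {
  "plan": [
    {"xyz":[0,0,0.1],"twist":[0,0,0],"jaw":1},
    {"xyz":[0,0,0.1],"twist":[0,0,0],"jaw":1},
    {"xyz":[0,0,-1],"twist":[0,0,0],"jaw":1},
    {"xyz":[0,0,-4],"twist":[0,0,0],"jaw":1},
    {"xyz":[0,0,-8],"twist":[0,0,0],"jaw":1},
    {"xyz":[0,0,-12],"twist":[0,0,0],"jaw":1},
    {"xyz":[0,0,-16],"twist":[0,0,0],"jaw":1},
    {"xyz":[0,0,-20],"twist":[0,0,0],"jaw":1},
    {"xyz":[0,0,-20],"twist":[0,0,0],"jaw":1}
  ]
}}

```text
time_s: 13.5
tool_pos: [0.4802, -0.1951, 0.4758]
tool_rot: [179.9, -0.8, 2.5]
force: [0.9, -1.4, 0.6]
grip_width: 0.0005
grasp_force: 0.0
```

```bash
python3 - <<'E'
from h import *
b=snap('scene','s5')['img'];a=snap('top','t5')['img']
cv2.imwrite('pics/c5.png',cv2.cvtColor(np.hstack([cv2.resize(a[100:340,150:410],(390,360)),cv2.resize(b[140:300,60:260],(400,360),interpolation=cv2.INTER_CUBIC)]),cv2.COLOR_RGB2BGR))
o=env.get_obs();print(o['tool_pos'],o['force'])
E
```

```text
[ 0.47921172 -0.19399404  0.46940549] [-0.42681243 -0.42640011  0.46349412]
```

View pics/c5.png

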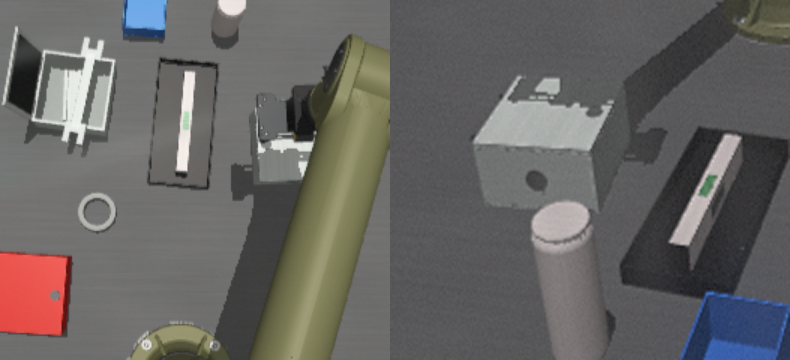

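The door lies flat on the rim of box_b (right half, about (545,125)), with no gap visible. The level is in the tray, box_a, its spanner and the bystanders look unmoved, and the arm is clear. I'll hand in.

```bash
python3 -c "
from cell import env
print(env.sign_off())"
```

```text
the job is handed in; nothing more can be done
None
```

I moved the level from box_b (the box with the power supply) into the tray, pushed box_b's door shut, left box_a, its spanner and everything else in place, and handed the job in; no verdict came back.

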